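# Step the tag carriage to the mark and stamp

### The arm

A 6-joint arm with a two-finger parallel gripper is mounted at the origin on the work surface. World frame = base frame: x ahead of the robot, y to its left, z up, the work surface at z = 0. Lengths are in m, angles in rad, forces in N, time in s.
With the tool pointing down it reaches from about 0.35 to 0.775 m from the base axis. Payload 5.5 kg.
Tool frame: the origin (TCP) lies at the very end of the fingers, on their centre line; the grasp point (between the pads) lies 19 mm behind it; z points along the fingers, y is the line along which they close (so a half turn about z gives the same grasp; the last joint's range is limited). The gripper opens to 85 mm and grips with 20 to 120 N. Pads are 22 mm wide; open, the fingers measure 114 mm over their backs; the gripper's body (76 mm by 85 mm) begins 54 mm behind the grasp point. The pads swing forward as they close: fully open they stand 13 mm farther back than shut.
Start: joints at [-1.263, 0.313, 0.046, 1.304, 0, 1.431], TCP at [0.249, -0.518, 0.231] pointing down, gripper open.
Joint ranges: [-2.76, 2.76], [-0.86, 1.69], [-1.03, 1.26], [-2.2, 2.34], [-1.47, 1.5], [-3.14, 3.14]. Speed limits (rad/s): [2.57, 2.57, 3.14, 3.14, 3.14, 3.14].

### API

Orientations are given as a unit quaternion [w, x, y, z].
In Python, from workcell import env, imaging, ticket gives the robot as it stands. The module is installed in compiled form; this text tells all that it offers.
- The arm moves only by the tool apply_moves, never from a script. Its argument "rows" is a list of rows, each an object with "xyz": the shift along the tool's x, y, z in mm, a list of three; "turn": the turn, a rotation vector about the tool's x, y, z in rad, a list of three; "grip": the opening, from 0 (shut) to 1 (fully open). A call has 1 to 12 rows; each row is the pose to reach, as a shift and turn from the pose commanded when the call began, along the tool's axes at that moment; what a row does not reach only later rows make up. A row lasts 1/12 s, in which the tool goes at most 41.7 mm and 7.16 degrees, less where a joint would pass 70% of its speed; a pose out of reach is approached as far as the arm can. A call with a gripper value outside its range is refused whole. The fingers move at their own pace and stop on an object; "force" is the grip in N (left out, the last holds). Time passes only in rows, so rows that repeat a pose let the fingers close. It gives the time, the measured TCP pose, the force, the opening and the grip force at its end, in the units of the state.
- env.get_state(): the state, without advancing time (a new reading comes with each control period).
- imaging.read_camera(name): name is "scene" or "top" or "wrist"; returns a dict with "color" (400x640x3 uint8, blue, green, red), "z_map" (400x640 float32, m along the optical axis (not along the pixel's ray), 0 where there is no reading), "camera_matrix" (3x3 intrinsics, pixels), "view" (4x4, takes a point from world to camera coordinates). Camera axes: x right, y down, z forward; pixel columns grow to the right and rows downward; lengths in m; the calibration is good to about 2 mm. A picture is of the moment at which its call begins.
- ticket.hand_in(): hands the job in; it is judged then, once.
The state is a dict: "clock": time; "joint_pos": joint angles; "qvel": joint speeds; "tau": joint torques, N m; "tcp_pos": TCP position; "orientation": TCP orientation; "wrist_force": force on the tool from outside, world axes, zero at the start; "ft_torque": the same for the moment, N m; "finger_gap": finger opening in m; "grip_force": force on a finger pad.
Only numpy, scipy, OpenCV 4.12 (cv2) and the standard library are available. Lean on these libraries where they do the work, as an engineer would, in place of code of your own. Each camera call takes 0.05 s, during which the arm holds its last target. There are 200 camera calls.

### The job

A metal key tag is clamped in the carriage of the small hand stamping press. Click the thumb lever at the right-hand end of the press, one full stroke at a time (down until you feel it come up against its stop, then all the way up again), until the carriage pointer stands at the long mark on the scale and not a notch further, as the carriage cannot be stepped back; only then push the handle fully down to stamp the tag and let it come up again. Be gentle with the light lever, do not force it or the handle against its stop, do not touch the carriage, and leave the other things on the counter alone.

Things in the scene. Friction and masses are not known exactly. Their poses are not given: they have to be found in the camera images.
- press: Grey cast hand stamping press, 200 x 370 mm (x, y), bolted down. Origin: centre of its underside, on the counter. +x to its back, -x to its front (robot's side), +y to its left seen from the robot, so its right-hand end is -y. In the middle (|y| under 35 mm) the column and head, 218 mm high, from x = -35 mm back; end blocks 78 mm high at y = +-165 mm.
- carriage: Plate 100 x 150 mm (x, y), top 74 mm above the counter, its clamp screws up to 90 mm; holds the steel tag, 30 x 100 mm. Origin: centre of its underside. Runs along the press's y. Each full lever stroke lets it go one notch, 12 mm to +y: 6 mm just before the lever meets its stop, 6 mm on the way up. No way back. Starts 2 to 5 notches short of the long mark. Do not touch it (3 N at most).
- pointer_tip (a point): Tip of the small steel pointer at the front left of the carriage, over the rear edge of the scale plate, 76 mm above the counter; moves with the carriage along the press's y.
- long_mark (a point): The one long mark, across all 30 mm of the aluminium scale plate in front of the carriage, at the edge where the pointer tip stands when it is on the mark; axes as the press. The short ticks (11 mm) are one per notch, 12 mm apart; the long mark is the sixth of eight counted from the right (-y).
- thumb_lever: Thumb lever at the press's right-hand end, outside the end block: black pad 26 x 36 x 7 mm on a steel arm. Origin: on its hinge shaft (along the press's y), 45 mm above the counter, 60 mm behind the pad's middle; axes at rest as the press. Sprung upwards. It is light: more than 18 N on it damages it.
- thumb_pad (a point): Middle of the pad's top; at rest 60 mm above the counter, at x -60, y -205 mm of the press. Push straight down here: first 2 to 16 mm of light free play (1 to 2 N; it differs each time and is not given), then 11 mm against 3 to 5 N, then a hard stop. The carriage is let go only in the last 2 mm before the stop; to complete the step the pad must rise to within 3 mm of rest.
- handle_bar (a point): Middle of the handle's cross bar, on its axis: a rubber bar 22 mm thick, 100 mm long along the press's y, on a 200 mm arm in the middle of the press. At rest 232 mm above the counter at x -132 mm of the press. Pushed from above it goes down 64 mm (x changes under 3 mm) against 4 to 8 N of spring to a hard stop, fully down. Springs back up. Over 35 N damages it.
- letter_punch: Loose square steel letter punch 10 x 10 x 70 mm lying in front of the press; origin under its middle; not to be disturbed.
- spare_tag: Loose blank aluminium key tag 30 x 100 x 4 mm lying in front of the press; origin under its centre; not to be disturbed.
- ring_tin: Open round tin of split rings, 64 mm across, 35 mm high, standing beside the press behind the thumb lever; origin under its centre; not to be disturbed.
- brass_mallet: Brass-headed hammer 220 mm long lying on the right of the counter; not to be disturbed.
- white_tray: Flat white tray 100 x 160 x 18 mm on the left of the counter; origin under its centre; not to be disturbed.
- scissors: Scissors with blue handles, 155 mm long, lying on the counter near the robot; not to be disturbed.
- key_fob: Blue key fob 100 x 28 x 6 mm with a steel ring at one end, lying on the counter near the robot; not to be disturbed.

How it is judged:
By the outcome, as a careful person would: the job done as asked, in the order asked, and still so for the second after the job is handed in, with the robot touching nothing.
It also fails if it takes over 72 s, if anything falls off the work surface, if the arm or the gripper's body presses on something with over 40 N, if the wrist force passes 120 N, or if a joint passes its speed limit or range.

## Working session

There is one attempt and no reset: what is moved stays moved. The work goes in short steps, Python scripts to look and compute and a tool call to move; the robot and the scene stay as the last step left them, time stands still between calls to the robot, and variables do not carry over. Pictures are saved under pics/ and viewed, at most 10 in all, crops included, and the job is handed in when it is done.

Besides the shell and the picture viewer there is one more tool, called after "Request:" as a command line: name --argument value ..., lists and objects as JSON in quotes. apply_moves: Moves the arm, as the interface text tells. Its arguments: {"type":"object","properties":{"rows":{"type":"array"},"force":{"type":"number"}},"required":["rows"]}

```bash
mkdir -p pics; cat > h.py <<'E'
import numpy as np, cv2
from workcell import env, imaging, ticket
def snap(n):
    r=imaging.read_camera(n); np.savez('/tmp/%s.npz'%n,**r); return r
def load(n): return np.load('/tmp/%s.npz'%n)
def px2w(r,u,v,z=None):
    K=r['camera_matrix'];V=r['view'];d=np.linalg.inv(K)@[u,v,1]
    R=V[:3,:3];t=V[:3,3];c=-R.T@t;w=R.T@d
    if z is None: return c+w*r['z_map'][int(v),int(u)]
    return c+w*(z-c[2])/w[2]
def w2px(r,p):
    q=r['view'][:3,:3]@p+r['view'][:3,3];q=r['camera_matrix']@q;return q[:2]/q[2]
E
python3 - <<'E'
from h import *
for n in('top','scene'):
    r=snap(n); cv2.imwrite(f'pics/{n}.png',r['color']); V=r['view']; print(n,-V[:3,:3].T@V[:3,3])
s=env.get_state(); print(s)
E
```

```text
top [0.45003526 0.02652783 1.46280411]
scene [1.70344929 0.21278208 1.50021325]
{'clock': 0.1, 'joint_pos': array([-1.26258299e+00,  3.13946154e-01,  4.50679047e-02,  1.30359984e+00,
       -1.24502506e-05,  1.43117926e+00]), 'qvel': array([ 0.00034082, -0.00296804,  0.00377633,  0.00063021, -0.0003639 ,
       -0.00088009]), 'tau': array([ 2.84008347e-03, -4.81724918e+01,  2.99245298e+01,  1.27631912e-02,
       -1.50438423e-04,  1.69803712e-06]), 'tcp_pos': array([ 0.24881708, -0.51785853,  0.23047609]), 'orientation': array([-8.37369894e-04,  9.75035214e-01,  2.22048699e-01, -7.70037088e-05]), 'wrist_force': array([ 0.61342112, -0.40962605, -0.36691579]), 'ft_torque': array([0.02930399, 0.06841011, 0.01241665]), 'grip_force': 0.0, 'finger_gap': 0.08544387722087995}
```

View pics/top.png

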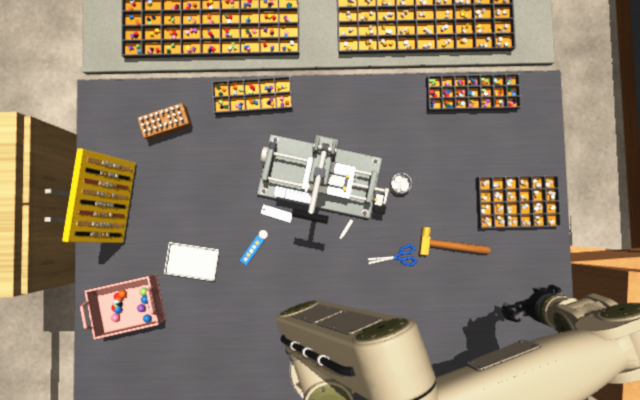

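View pics/scene.png

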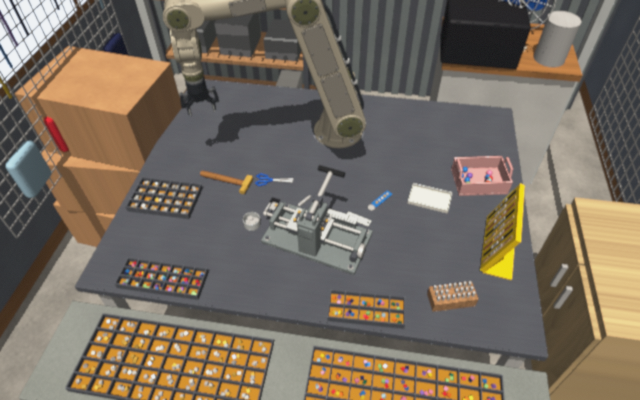

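Both show the press around top pixel (320,178), rotated slightly, with the thumb lever near (380,200). I'll enlarge it.

```bash
python3 - <<'E'
from h import *
r=load('top'); c=r['color'][125:255,245:420]; cv2.imwrite('pics/topc.png',cv2.resize(c,None,fx=4.5,fy=4.5,interpolation=cv2.INTER_CUBIC))
z=r['z_map']
for u,v in [(316,190),(309,244),(313,210),(380,200),(383,195),(400,184),(270,140),(378,155),(262,205),(375,220)]: print(u,v,px2w(r,u,v).round(3))
E
```

```text
316 190 [0.554 0.019 0.226]
309 244 [0.399 0.044 0.002]
313 210 [0.499 0.029 0.232]
380 200 [ 0.532 -0.18   0.06 ]
383 195 [ 0.552 -0.199 -0.001]
400 184 [ 0.585 -0.253  0.013]
270 140 [0.734 0.162 0.031]
378 155 [ 0.683 -0.187 -0.   ]
262 205 [0.528 0.194 0.003]
375 220 [ 0.471 -0.171  0.001]
```

View pics/topc.png

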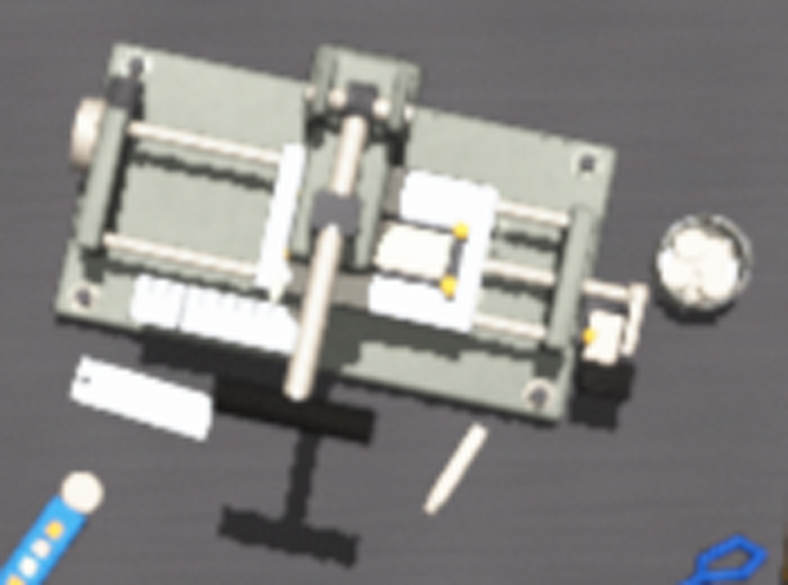

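The enlarged view shows the base corners, the pad (about 605,378), the bar (about 295,410), the long mark (about 183,308) and the pointer (about 275,298).

```bash
python3 - <<'E'
from h import *
r=load('top'); P=lambda a,b:(245+(a+.5)/4.5-.5,125+(b+.5)/4.5-.5)
z0=np.nanmedian([px2w(r,*P(a,b))[2] for a,b in[(200,80),(540,180),(460,380),(180,180)]]);print('base z',z0)
W=[px2w(r,*P(a,b),z=z0) for a,b in[(113,43),(614,150),(560,418),(57,315)]]
L=np.array([[.1,.185],[.1,-.185],[-.1,-.185],[-.1,.185]])
pts=[(w[:2]) for w in W]; lo=list(L)
pad=px2w(r,*P(605,378),z=.06);bar=px2w(r,*P(295,410),z=.243)
print('pad',pad,px2w(r,*P(605,378)),'bar',bar,px2w(r,*P(295,410)))
pts+= [pad[:2],bar[:2]]; lo+=[np.array([-.06,-.205]),np.array([-.132,0])]
pts=np.array(pts);lo=np.array(lo)
pc,lc=pts.mean(0),lo.mean(0);H=(lo-lc).T@(pts-pc)
th=np.arctan2(H[0,1]-H[1,0],H[0,0]+H[1,1]);R=np.array([[np.cos(th),-np.sin(th)],[np.sin(th),np.cos(th)]])
t=pc-R@lc;print('th',th,'t',t);print('res mm',((lo@R.T+t-pts)*1e3).round(1))
print('pad',R@lo[4]+t,'bar',R@lo[5]+t)
for n,q in(('mark',(183,308)),('ptr',(275,298))):
    for zz in(.07,.076): print(n,R.T@(px2w(r,*P(*q),z=zz)[:2]-t),px2w(r,*P(*q))[2])
E
```

```text
base z 0.02206960152255999
pad [ 0.50548642 -0.17640153  0.06      ] [ 0.50547484 -0.17635918  0.06029279] bar [0.48304169 0.0367764  0.243     ] [0.48304109 0.03677621 0.24302205]
th -0.23112759280748219 t [0.61441382 0.00723823]
res mm [[-0.6  0.9]
 [-0.5 -2.5]
 [-4.6 -0.8]
 [-0.7  3.9]
 [ 3.6 -2.2]
 [ 2.9  0.7]]
pad [ 0.50904887 -0.17856604] bar [0.48592387 0.03747617]
mark [-0.07788887  0.09106921] 0.07244068568350315
mark [-0.07826166  0.09059557] 0.07244068568350315
ptr [-0.0579793   0.03066817] 0.07919560883182664
ptr [-0.05843785  0.03045473] 0.07919560883182664
```

Request:
apply_moves --rows '[{"xyz": [380, -195, 60], "turn": [0, 0, 0.679], "grip": 0}, {"xyz": [380, -195, 60], "turn": [0, 0, 0.679], "grip": 0}, {"xyz": [380, -195, 60], "turn": [0, 0, 0.679], "grip": 0}, {"xyz": [380, -195, 60], "turn": [0, 0, 0.679], "grip": 0}, {"xyz": [380, -195, 60], "turn": [0, 0, 0.679], "grip": 0}, {"xyz": [380, -195, 60], "turn": [0, 0, 0.679], "grip": 0}, {"xyz": [380, -195, 60], "turn": [0, 0, 0.679], "grip": 0}, {"xyz": [380, -195, 60], "turn": [0, 0, 0.679], "grip": 0}, {"xyz": [380, -195, 60], "turn": [0, 0, 0.679], "grip": 0}, {"xyz": [380, -195, 60], "turn": [0, 0, 0.679], "grip": 0}, {"xyz": [380, -195, 60], "turn": [0, 0, 0.679], "grip": 0}, {"xyz": [380, -195, 60], "turn": [0, 0, 0.679], "grip": 0}]' --force 40

```text
clock: 1.1
tcp_pos: [0.5087, -0.1736, 0.17]
orientation: [-0.001, 0.994, -0.112, -0.001]
wrist_force: [-0.8, 0.1, -0.9]
finger_gap: -0.0
grip_force: 0.0
```

```bash
python3 - <<'E'
from h import *
r=snap('wrist'); cv2.imwrite('pics/w1.png',r['color']); s=env.get_state(); print(s['tcp_pos'],s['orientation'],s['joint_pos'].round(3))
print(w2px(r,np.array([.509,-.1785,.06])),w2px(r,np.array([.505,-.1764,.06])),w2px(r,s['tcp_pos']))
t=snap('top'); cv2.imwrite('pics/t2.png',cv2.resize(t['color'][170:225,255:345],None,fx=8,fy=8,interpolation=cv2.INTER_CUBIC))
E
```

```text
[ 0.50767043 -0.1754775   0.17028417] [-3.52709610e-04  9.93596630e-01 -1.12981915e-01 -8.36179508e-04] [-0.482  0.268 -0.167  1.137  0.     2.886]
[332.97976468 192.61354825] [331.44822465 197.99176572] [332.73321848 264.43602312]
```

View pics/w1.png

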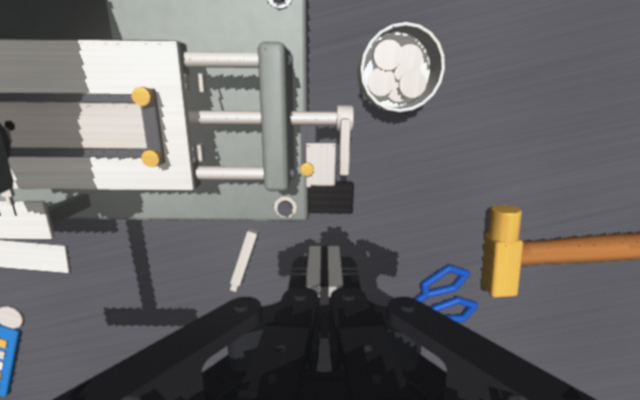

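View pics/t2.png

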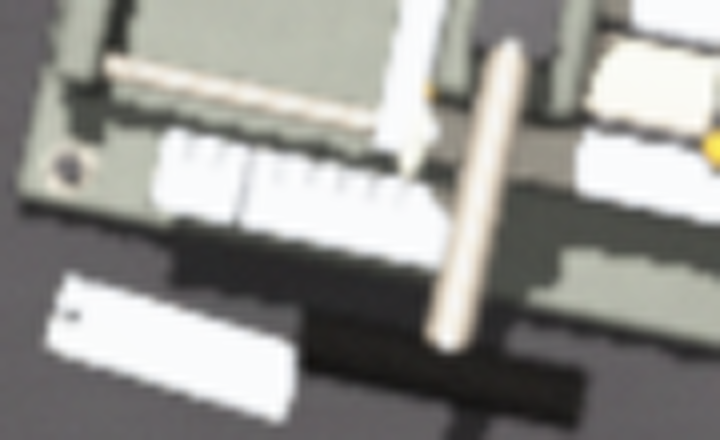

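The pad sits under the gripper at wrist (331,196). In the top crop the pointer tip (408,172) stands five ticks right of the long mark (243,190).

Request:
apply_moves --rows '[{"xyz": [-1, 2, 35], "turn": [0, 0, 0], "grip": 0}, {"xyz": [-2, 2, 70], "turn": [0, 0, 0], "grip": 0}, {"xyz": [-2, 2, 95], "turn": [0, 0, 0], "grip": 0}, {"xyz": [-2, 2, 104], "turn": [0, 0, 0], "grip": 0}, {"xyz": [-2, 2, 104], "turn": [0, 0, 0], "grip": 0}, {"xyz": [-2, 2, 104], "turn": [0, 0, 0], "grip": 0}]'

```text
clock: 1.7
tcp_pos: [0.5045, -0.1805, 0.0679]
orientation: [0.0, 0.993, -0.116, -0.0]
wrist_force: [0.3, 0.3, 0.9]
finger_gap: -0.0001
grip_force: 0.0
```

Request:
apply_moves --rows '[{"xyz": [0, 0, 4], "turn": [0, 0, 0], "grip": 0}, {"xyz": [0, 0, 8], "turn": [0, 0, 0], "grip": 0}, {"xyz": [0, 0, 12], "turn": [0, 0, 0], "grip": 0}, {"xyz": [0, 0, 12], "turn": [0, 0, 0], "grip": 0}, {"xyz": [0, 0, 12], "turn": [0, 0, 0], "grip": 0}]'

```text
clock: 2.12
tcp_pos: [0.5053, -0.1802, 0.056]
orientation: [0.001, 0.993, -0.115, 0.001]
wrist_force: [0.5, -1.0, 2.4]
finger_gap: -0.0001
grip_force: 1.1
```

Request:
apply_moves --rows '[{"xyz": [0, 0, 2], "turn": [0, 0, 0], "grip": 0}, {"xyz": [0, 0, 4], "turn": [0, 0, 0], "grip": 0}, {"xyz": [0, 0, 6], "turn": [0, 0, 0], "grip": 0}, {"xyz": [0, 0, 6], "turn": [0, 0, 0], "grip": 0}]'

```text
clock: 2.45
tcp_pos: [0.5044, -0.1799, 0.0492]
orientation: [0.0, 0.993, -0.115, -0.0]
wrist_force: [-2.1, -3.7, 4.1]
finger_gap: -0.0001
grip_force: 2.2
```

Request:
apply_moves --rows '[{"xyz": [0, 0, 1], "turn": [0, 0, 0], "grip": 0}, {"xyz": [0, 0, 2], "turn": [0, 0, 0], "grip": 0}, {"xyz": [0, 0, 2], "turn": [0, 0, 0], "grip": 0}]'

```text
clock: 2.7
tcp_pos: [0.5044, -0.1797, 0.0471]
orientation: [0.0, 0.993, -0.115, -0.0]
wrist_force: [-1.8, -2.5, 3.7]
finger_gap: 0.0005
grip_force: 1.9
```

Request:
apply_moves --rows '[{"xyz": [0, 0, 1], "turn": [0, 0, 0], "grip": 0}, {"xyz": [0, 0, 2], "turn": [0, 0, 0], "grip": 0}, {"xyz": [0, 0, 2], "turn": [0, 0, 0], "grip": 0}]'

```text
clock: 2.95
tcp_pos: [0.5044, -0.1797, 0.0455]
orientation: [0.0, 0.993, -0.115, -0.0]
wrist_force: [-4.0, -2.3, 6.7]
finger_gap: 0.0001
grip_force: 4.0
```

Request:
apply_moves --rows '[{"xyz": [0, 0, 1], "turn": [0, 0, 0], "grip": 0}, {"xyz": [0, 0, 1], "turn": [0, 0, 0], "grip": 0}, {"xyz": [0, 0, 1], "turn": [0, 0, 0], "grip": 0}]'

```text
clock: 3.2
tcp_pos: [0.5044, -0.1797, 0.0449]
orientation: [0.0, 0.993, -0.115, -0.0]
wrist_force: [-5.0, -2.8, 9.6]
finger_gap: -0.0007
grip_force: 5.4
```

Request:
apply_moves --rows '[{"xyz": [0, 0, 1], "turn": [0, 0, 0], "grip": 0}, {"xyz": [0, 0, 1], "turn": [0, 0, 0], "grip": 0}, {"xyz": [0, 0, 1], "turn": [0, 0, 0], "grip": 0}]'

```text
clock: 3.45
tcp_pos: [0.5044, -0.1797, 0.0443]
orientation: [0.0, 0.993, -0.115, -0.0]
wrist_force: [-5.5, -2.4, 13.6]
finger_gap: -0.0003
grip_force: 7.0
```

Request:
apply_moves --rows '[{"xyz": [0, -1, -4], "turn": [0, 0, 0], "grip": 0}, {"xyz": [0, -2, -12], "turn": [0, 0, 0], "grip": 0}, {"xyz": [-1, -2, -20], "turn": [0, 0, 0], "grip": 0}, {"xyz": [-1, -2, -24], "turn": [0, 0, 0], "grip": 0}, {"xyz": [-1, -2, -24], "turn": [0, 0, 0], "grip": 0}]'

```text
clock: 3.87
tcp_pos: [0.5048, -0.1772, 0.0682]
orientation: [-0.0, 0.993, -0.115, 0.001]
wrist_force: [0.1, 0.7, 0.2]
finger_gap: 0.0001
grip_force: 0.0
```

```bash
cp /tmp/top.npz /tmp/top0.npz; cat > shift.py <<'E'
from h import *
# carriage front-left corner + pointer as template (8x), slid along the press's y
f=lambda a:cv2.resize(cv2.cvtColor(a,cv2.COLOR_BGR2GRAY),None,fx=8,fy=8,interpolation=cv2.INTER_CUBIC)
a=f(np.load('/tmp/top0.npz')['color'][150:230,240:360]); r=snap('top'); b=f(r['color'][150:230,240:360])
x0,y0,x1,y1=(298-240)*8,(157-150)*8,(310-240)*8,(193-150)*8
m=cv2.matchTemplate(b,a[y0:y1,x0:x1],cv2.TM_CCOEFF_NORMED); _,s,_,(x,y)=cv2.minMaxLoc(m)
u0=np.array([304,188.]);u1=u0+np.array([x-x0,y-y0])/8
d=px2w(r,*u1,z=.075)-px2w(r,*u0,z=.075); th=-.231
print('score',s,'shift press x,y mm',1e3*(d[0]*np.cos(th)+d[1]*np.sin(th)),1e3*(-d[0]*np.sin(th)+d[1]*np.cos(th)))
cv2.imwrite('pics/t_last.png',b[100:420,80:760])
s=env.get_state();print(s['clock'],s['tcp_pos'].round(4),s['wrist_force'].round(1))
E
python3 shift.py
```

```text
score 0.9368690848350525 shift press x,y mm -0.21742581502784972 12.176803924714264
3.9167 [ 0.5045 -0.1772  0.0677] [-0.6 -0.7 -0.3]
```

One notch gained (12.2 mm). Stroke 2.

Request:
apply_moves --rows '[{"xyz": [0, 0, 5], "turn": [0, 0, 0], "grip": 0}, {"xyz": [0, 0, 10], "turn": [0, 0, 0], "grip": 0}, {"xyz": [0, 0, 15], "turn": [0, 0, 0], "grip": 0}, {"xyz": [0, 0, 18], "turn": [0, 0, 0], "grip": 0}, {"xyz": [0, 0, 20], "turn": [0, 0, 0], "grip": 0}, {"xyz": [0, 0, 20], "turn": [0, 0, 0], "grip": 0}]'

```text
clock: 4.42
tcp_pos: [0.5028, -0.1769, 0.0463]
orientation: [-0.0, 0.993, -0.115, -0.001]
wrist_force: [-5.2, 0.3, 4.1]
finger_gap: -0.0001
grip_force: 2.6
```

Request:
apply_moves --rows '[{"xyz": [0, 0, 1], "turn": [0, 0, 0], "grip": 0}, {"xyz": [0, 0, 2], "turn": [0, 0, 0], "grip": 0}, {"xyz": [0, 0, 2], "turn": [0, 0, 0], "grip": 0}]'

```text
clock: 4.67
tcp_pos: [0.5029, -0.1769, 0.045]
orientation: [-0.0, 0.993, -0.115, -0.001]
wrist_force: [-7.3, 0.5, 6.0]
finger_gap: -0.0
grip_force: 3.9
```

Request:
apply_moves --rows '[{"xyz": [0, 0, 1], "turn": [0, 0, 0], "grip": 0}, {"xyz": [0, 0, 1], "turn": [0, 0, 0], "grip": 0}, {"xyz": [0, 0, 1], "turn": [0, 0, 0], "grip": 0}]'

```text
clock: 4.92
tcp_pos: [0.5029, -0.1769, 0.0444]
orientation: [-0.0, 0.993, -0.115, -0.001]
wrist_force: [-6.8, 1.0, 8.6]
finger_gap: 0.0003
grip_force: 5.1
```

Request:
apply_moves --rows '[{"xyz": [0, 0, 1], "turn": [0, 0, 0], "grip": 0}, {"xyz": [0, 0, 1], "turn": [0, 0, 0], "grip": 0}, {"xyz": [0, 0, 1], "turn": [0, 0, 0], "grip": 0}]'

```text
clock: 5.17
tcp_pos: [0.5029, -0.177, 0.0439]
orientation: [-0.0, 0.993, -0.115, -0.001]
wrist_force: [-7.1, 1.5, 11.0]
finger_gap: -0.0
grip_force: 6.7
```

Request:
apply_moves --rows '[{"xyz": [0, 0, -4], "turn": [0, 0, 0], "grip": 0}, {"xyz": [1, 0, -12], "turn": [0, 0, 0], "grip": 0}, {"xyz": [2, 0, -20], "turn": [0, 0, 0], "grip": 0}, {"xyz": [2, 0, -24], "turn": [0, 0, 0], "grip": 0}, {"xyz": [2, 0, -24], "turn": [0, 0, 0], "grip": 0}]'

```text
clock: 5.58
tcp_pos: [0.508, -0.1786, 0.0689]
orientation: [0.001, 0.993, -0.115, 0.002]
wrist_force: [0.3, -0.3, 0.5]
finger_gap: 0.0
grip_force: 0.0
```

```bash
python3 shift.py
```

```text
score 0.9370758533477783 shift press x,y mm 0.023787258269911474 24.059679594888767
5.6333 [ 0.5074 -0.1784  0.0682] [ 0.7  0.1 -0.1]
```

Two notches. Stroke 3.

Request:
apply_moves --rows '[{"xyz": [0, 0, 5], "turn": [0, 0, 0], "grip": 0}, {"xyz": [0, 0, 10], "turn": [0, 0, 0], "grip": 0}, {"xyz": [0, 0, 15], "turn": [0, 0, 0], "grip": 0}, {"xyz": [0, 0, 18], "turn": [0, 0, 0], "grip": 0}, {"xyz": [0, 0, 20], "turn": [0, 0, 0], "grip": 0}, {"xyz": [0, 0, 20], "turn": [0, 0, 0], "grip": 0}]'

```text
clock: 6.13
tcp_pos: [0.505, -0.1776, 0.0463]
orientation: [-0.0, 0.993, -0.115, -0.001]
wrist_force: [-3.8, -0.7, 4.4]
finger_gap: 0.0004
grip_force: 2.5
```

Request:
apply_moves --rows '[{"xyz": [0, 0, 1], "turn": [0, 0, 0], "grip": 0}, {"xyz": [0, 0, 2], "turn": [0, 0, 0], "grip": 0}, {"xyz": [0, 0, 2], "turn": [0, 0, 0], "grip": 0}]'

```text
clock: 6.38
tcp_pos: [0.505, -0.1776, 0.0452]
orientation: [0.0, 0.993, -0.115, -0.001]
wrist_force: [-5.8, 1.0, 9.3]
finger_gap: -0.0
grip_force: 4.9
```

Request:
apply_moves --rows '[{"xyz": [0, 0, 1], "turn": [0, 0, 0], "grip": 0}, {"xyz": [0, 0, 1], "turn": [0, 0, 0], "grip": 0}, {"xyz": [0, 0, 1], "turn": [0, 0, 0], "grip": 0}]'

```text
clock: 6.63
tcp_pos: [0.505, -0.1776, 0.0447]
orientation: [0.0, 0.993, -0.115, -0.001]
wrist_force: [-6.9, 0.9, 11.3]
finger_gap: -0.0001
grip_force: 6.3
```

Request:
apply_moves --rows '[{"xyz": [0, 0, -4], "turn": [0, 0, 0], "grip": 0}, {"xyz": [1, 0, -12], "turn": [0, 0, 0], "grip": 0}, {"xyz": [1, 0, -20], "turn": [0, 0, 0], "grip": 0}, {"xyz": [1, 0, -23], "turn": [0, 0, 0], "grip": 0}, {"xyz": [1, 0, -23], "turn": [0, 0, 0], "grip": 0}]'

```text
clock: 7.05
tcp_pos: [0.5084, -0.1785, 0.0685]
orientation: [0.0, 0.993, -0.115, 0.001]
wrist_force: [-0.7, -0.1, -0.6]
finger_gap: 0.0004
grip_force: 0.0
```

```bash
python3 shift.py
```

```text
score 0.9322699308395386 shift press x,y mm -0.11340912400928556 35.86301550111473
7.1 [ 0.5079 -0.1783  0.0679] [0.8 0.1 0.1]
```

View pics/t_last.png

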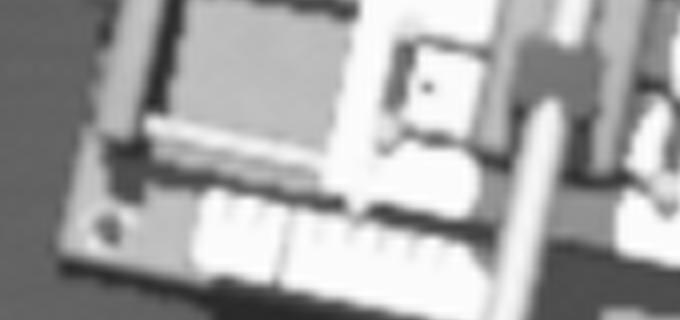

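The pointer tip (356,210) is two ticks right of the long mark (287,212), with three ticks to its right, so two strokes remain.

Request:
apply_moves --rows '[{"xyz": [0, 0, 5], "turn": [0, 0, 0], "grip": 0}, {"xyz": [0, 0, 10], "turn": [0, 0, 0], "grip": 0}, {"xyz": [0, 0, 15], "turn": [0, 0, 0], "grip": 0}, {"xyz": [0, 0, 18], "turn": [0, 0, 0], "grip": 0}, {"xyz": [0, 0, 20], "turn": [0, 0, 0], "grip": 0}, {"xyz": [0, 0, 20], "turn": [0, 0, 0], "grip": 0}]'

```text
clock: 7.6
tcp_pos: [0.5058, -0.1777, 0.0463]
orientation: [-0.0, 0.993, -0.115, -0.001]
wrist_force: [-2.8, 1.3, 4.4]
finger_gap: -0.0002
grip_force: 2.8
```

Request:
apply_moves --rows '[{"xyz": [0, 0, 1], "turn": [0, 0, 0], "grip": 0}, {"xyz": [0, 0, 2], "turn": [0, 0, 0], "grip": 0}, {"xyz": [0, 0, 2], "turn": [0, 0, 0], "grip": 0}]'

```text
clock: 7.85
tcp_pos: [0.5058, -0.1777, 0.0452]
orientation: [-0.0, 0.993, -0.115, -0.001]
wrist_force: [-6.0, 0.5, 9.9]
finger_gap: 0.0002
grip_force: 5.7
```

Request:
apply_moves --rows '[{"xyz": [0, 0, 1], "turn": [0, 0, 0], "grip": 0}, {"xyz": [0, 0, 1], "turn": [0, 0, 0], "grip": 0}, {"xyz": [0, 0, 1], "turn": [0, 0, 0], "grip": 0}]'

```text
clock: 8.1
tcp_pos: [0.5058, -0.1778, 0.0447]
orientation: [0.0, 0.993, -0.115, -0.001]
wrist_force: [-6.7, 1.3, 13.3]
finger_gap: -0.0002
grip_force: 7.1
```

Request:
apply_moves --rows '[{"xyz": [0, 0, -4], "turn": [0, 0, 0], "grip": 0}, {"xyz": [0, 0, -12], "turn": [0, 0, 0], "grip": 0}, {"xyz": [0, 0, -20], "turn": [0, 0, 0], "grip": 0}, {"xyz": [0, 0, -23], "turn": [0, 0, 0], "grip": 0}, {"xyz": [0, 0, -23], "turn": [0, 0, 0], "grip": 0}]'

```text
clock: 8.52
tcp_pos: [0.5079, -0.1784, 0.0682]
orientation: [0.0, 0.993, -0.115, 0.001]
wrist_force: [-0.3, -0.2, -0.0]
finger_gap: -0.0001
grip_force: 0.0
```

```bash
python3 shift.py
```

```text
score 0.9392832517623901 shift press x,y mm 0.127852277160943 47.74993280968876
8.5667 [ 0.5075 -0.1782  0.0676] [-0.2 -0.7  0.5]
```

Four notches. Last stroke.

Request:
apply_moves --rows '[{"xyz": [0, 0, 5], "turn": [0, 0, 0], "grip": 0}, {"xyz": [0, 0, 10], "turn": [0, 0, 0], "grip": 0}, {"xyz": [0, 0, 15], "turn": [0, 0, 0], "grip": 0}, {"xyz": [0, 0, 18], "turn": [0, 0, 0], "grip": 0}, {"xyz": [0, 0, 20], "turn": [0, 0, 0], "grip": 0}, {"xyz": [0, 0, 20], "turn": [0, 0, 0], "grip": 0}]'

```text
clock: 9.07
tcp_pos: [0.5056, -0.1777, 0.0463]
orientation: [-0.0, 0.993, -0.115, -0.001]
wrist_force: [-3.9, 0.5, 4.9]
finger_gap: 0.0001
grip_force: 2.9
```

Request:
apply_moves --rows '[{"xyz": [0, 0, 1], "turn": [0, 0, 0], "grip": 0}, {"xyz": [0, 0, 2], "turn": [0, 0, 0], "grip": 0}, {"xyz": [0, 0, 2], "turn": [0, 0, 0], "grip": 0}]'

```text
clock: 9.32
tcp_pos: [0.5057, -0.1777, 0.0452]
orientation: [-0.0, 0.993, -0.115, -0.001]
wrist_force: [-6.7, 0.5, 10.0]
finger_gap: -0.0001
grip_force: 5.7
```

Request:
apply_moves --rows '[{"xyz": [0, 0, 1], "turn": [0, 0, 0], "grip": 0}, {"xyz": [0, 0, 1], "turn": [0, 0, 0], "grip": 0}, {"xyz": [0, 0, 1], "turn": [0, 0, 0], "grip": 0}]'

```text
clock: 9.57
tcp_pos: [0.5057, -0.1777, 0.0446]
orientation: [0.0, 0.993, -0.115, -0.001]
wrist_force: [-6.9, 1.0, 13.1]
finger_gap: -0.0004
grip_force: 7.2
```

Request:
apply_moves --rows '[{"xyz": [0, 0, -4], "turn": [0, 0, 0], "grip": 0}, {"xyz": [0, 0, -12], "turn": [0, 0, 0], "grip": 0}, {"xyz": [0, 0, -20], "turn": [0, 0, 0], "grip": 0}, {"xyz": [0, 0, -40], "turn": [0, 0, 0], "grip": 0}, {"xyz": [0, 0, -75], "turn": [0, 0, 0], "grip": 0}, {"xyz": [0, 0, -110], "turn": [0, 0, 0], "grip": 0}, {"xyz": [0, 0, -145], "turn": [0, 0, 0], "grip": 0}, {"xyz": [0, 0, -180], "turn": [0, 0, 0], "grip": 0}, {"xyz": [0, 0, -215], "turn": [0, 0, 0], "grip": 0}, {"xyz": [0, 0, -245], "turn": [0, 0, 0], "grip": 0}, {"xyz": [0, 0, -245], "turn": [0, 0, 0], "grip": 0}]'

```text
clock: 10.48
tcp_pos: [0.5096, -0.1792, 0.2964]
orientation: [0.002, 0.993, -0.115, 0.005]
wrist_force: [-0.9, 0.0, -0.2]
finger_gap: 0.0001
grip_force: 0.0
```

```bash
python3 shift.py
```

```text
score 0.9513487219810486 shift press x,y mm -0.08963455301435816 59.93406735724384
10.5333 [ 0.509  -0.1788  0.2933] [0.  0.3 0.7]
```

View pics/t_last.png

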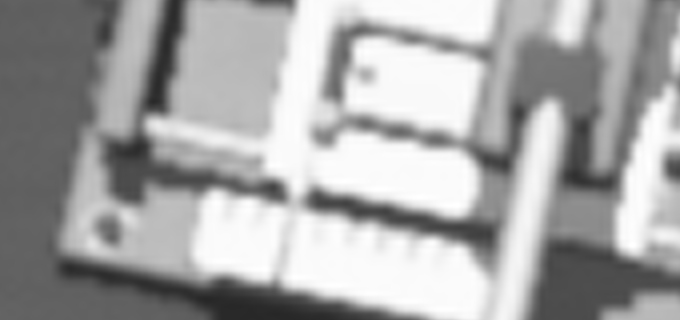

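The pointer is at the long mark ((295,195) over the mark (287,212), in line). Next, over to the handle bar.

Request:
apply_moves --rows '[{"xyz": [-12, -34, 0], "turn": [0, 0, 0], "grip": 0}, {"xyz": [-25, -68, 0], "turn": [0, 0, 0], "grip": 0}, {"xyz": [-37, -102, 0], "turn": [0, 0, 0], "grip": 0}, {"xyz": [-49, -136, 0], "turn": [0, 0, 0], "grip": 0}, {"xyz": [-61, -170, 0], "turn": [0, 0, 0], "grip": 0}, {"xyz": [-73, -204, 0], "turn": [0, 0, 0], "grip": 0}, {"xyz": [-73, -204, 10], "turn": [0, 0, 0], "grip": 0}, {"xyz": [-73, -204, 25], "turn": [0, 0, 0], "grip": 0}, {"xyz": [-73, -204, 35], "turn": [0, 0, 0], "grip": 0}, {"xyz": [-73, -204, 35], "turn": [0, 0, 0], "grip": 0}]'

```text
clock: 11.37
tcp_pos: [0.4746, 0.0014, 0.2515]
orientation: [-0.015, 0.996, -0.092, -0.001]
wrist_force: [-0.6, -0.5, -0.1]
finger_gap: 0.0002
grip_force: 0.0
```

```bash
python3 - <<'E'
from h import *
s=env.get_state();r=snap('wrist');cv2.imwrite('pics/w3.png',r['color']);print(s['tcp_pos'],s['orientation'].round(3),w2px(r,s['tcp_pos']),w2px(r,np.array([.484,.037,.243])))
E
```

```text
[0.47457148 0.00140919 0.25151601] [-0.015  0.996 -0.092 -0.001] [328.25912315 263.15682826] [253.77684893 248.57427212]
```

View pics/w3.png

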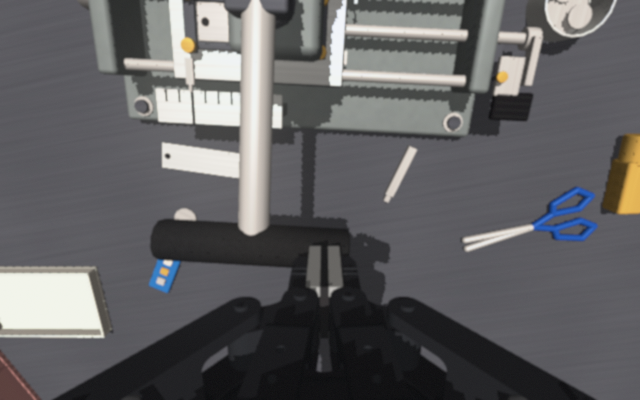

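The tool stands at the bar's right end (325,250); joint 6's limit stopped it short of the bar's middle (252,243). I'll raise and turn the tool back.

Request:
apply_moves --rows '[{"xyz": [0, 0, -30], "turn": [0, 0, -0.1], "grip": 0}, {"xyz": [0, 0, -40], "turn": [0, 0, -0.2], "grip": 0}, {"xyz": [0, 0, -40], "turn": [0, 0, -0.3], "grip": 0}, {"xyz": [0, 0, -40], "turn": [0, 0, -0.4], "grip": 0}, {"xyz": [0, 0, -40], "turn": [0, 0, -0.5], "grip": 0}, {"xyz": [0, 0, -40], "turn": [0, 0, -0.6], "grip": 0}, {"xyz": [0, 0, -40], "turn": [0, 0, -0.6], "grip": 0}, {"xyz": [0, 0, -40], "turn": [0, 0, -0.6], "grip": 0}]'

```text
clock: 12.08
tcp_pos: [0.4762, -0.0002, 0.2946]
orientation: [-0.013, 0.979, 0.205, 0.005]
wrist_force: [0.2, 0.7, 0.3]
finger_gap: 0.0002
grip_force: 0.0
```

```bash
cat > d.py <<'E'
from h import *
from scipy.spatial.transform import Rotation as Ro
s=env.get_state();q=s['orientation'];R=Ro.from_quat([q[1],q[2],q[3],q[0]]).as_matrix()
print(s['clock'],s['tcp_pos'].round(4),s['wrist_force'].round(1),s['joint_pos'].round(2),'toolz',R[:,2].round(3))
print('delta mm',(1e3*R.T@(np.array([.486,.037,.26])-s['tcp_pos'])).round(1),'untilt rotvec',(R.T@np.cross(R[:,2],[0,0,-1])).round(3))
E
python3 d.py
```

```text
12.0833 [ 4.762e-01 -2.000e-04  2.946e-01] [0.2 0.7 0.3] [-0.19  0.11 -0.06  1.4   0.03  2.54] toolz [ 0.005  0.028 -1.   ]
delta mm [ 23.4 -29.2  35.7] untilt rotvec [-0.024 -0.016  0.   ]
```

Request:
apply_moves --rows '[{"xyz": [12, -15, 10], "turn": [-0.024, -0.016, 0], "grip": 0}, {"xyz": [23.5, -29, 20], "turn": [-0.024, -0.016, 0], "grip": 0}, {"xyz": [23.5, -29, 36], "turn": [-0.024, -0.016, 0], "grip": 0}, {"xyz": [23.5, -29, 36], "turn": [-0.024, -0.016, 0], "grip": 0}, {"xyz": [23.5, -29, 36], "turn": [-0.024, -0.016, 0], "grip": 0}]'

```text
clock: 12.5
tcp_pos: [0.4852, 0.0374, 0.2589]
orientation: [-0.0, 0.979, 0.206, -0.001]
wrist_force: [-0.2, -0.6, 0.8]
finger_gap: 0.0003
grip_force: 0.0
```

```bash
python3 d.py
```

```text
12.5 [0.4852 0.0374 0.2589] [-0.2 -0.6  0.8] [-0.09  0.14 -0.11  1.32 -0.    2.64] toolz [-0.002  0.    -1.   ]
delta mm [ 0.5  0.7 -1.1] untilt rotvec [-0.001  0.002  0.   ]
```

Request:
apply_moves --rows '[{"xyz": [0, 0, 8], "turn": [0, 0, 0], "grip": 0}, {"xyz": [0, 0, 15], "turn": [0, 0, 0], "grip": 0}, {"xyz": [0, 0, 21], "turn": [0, 0, 0], "grip": 0}, {"xyz": [0, 0, 28], "turn": [0, 0, 0], "grip": 0}, {"xyz": [0, 0, 36], "turn": [0, 0, 0], "grip": 0}, {"xyz": [0, 0, 44], "turn": [0, 0, 0], "grip": 0}, {"xyz": [0, 0, 52], "turn": [0, 0, 0], "grip": 0}, {"xyz": [0, 0, 60], "turn": [0, 0, 0], "grip": 0}, {"xyz": [0, 0, 66], "turn": [0, 0, 0], "grip": 0}, {"xyz": [0, 0, 70], "turn": [0, 0, 0], "grip": 0}, {"xyz": [0, 0, 70], "turn": [0, 0, 0], "grip": 0}]'

```text
clock: 13.42
tcp_pos: [0.4851, 0.0374, 0.1887]
orientation: [-0.0, 0.978, 0.207, -0.001]
wrist_force: [-3.3, 0.7, 6.2]
finger_gap: -0.0002
grip_force: 3.2
```

Request:
apply_moves --rows '[{"xyz": [0, 0, 2], "turn": [0, 0, 0], "grip": 0}, {"xyz": [0, 0, 4], "turn": [0, 0, 0], "grip": 0}, {"xyz": [0, 0, 6], "turn": [0, 0, 0], "grip": 0}, {"xyz": [0, 0, 6], "turn": [0, 0, 0], "grip": 0}]'

```text
clock: 13.75
tcp_pos: [0.4855, 0.0373, 0.1834]
orientation: [-0.0, 0.978, 0.207, -0.0]
wrist_force: [-2.9, 0.3, 7.3]
finger_gap: -0.0001
grip_force: 3.3
```

Request:
apply_moves --rows '[{"xyz": [0, 0, 1], "turn": [0, 0, 0], "grip": 0}, {"xyz": [0, 0, 2], "turn": [0, 0, 0], "grip": 0}, {"xyz": [0, 0, 2], "turn": [0, 0, 0], "grip": 0}]'

```text
clock: 14.0
tcp_pos: [0.4857, 0.0372, 0.1816]
orientation: [0.0, 0.978, 0.207, 0.0]
wrist_force: [-2.8, 0.7, 6.7]
finger_gap: -0.0001
grip_force: 3.4
```

Request:
apply_moves --rows '[{"xyz": [0, 0, 1], "turn": [0, 0, 0], "grip": 0}, {"xyz": [0, 0, 2], "turn": [0, 0, 0], "grip": 0}, {"xyz": [0, 0, 2], "turn": [0, 0, 0], "grip": 0}]'

```text
clock: 14.25
tcp_pos: [0.4858, 0.0372, 0.1797]
orientation: [0.0, 0.978, 0.207, 0.0]
wrist_force: [-2.7, 0.6, 6.5]
finger_gap: 0.0001
grip_force: 3.5
```

Request:
apply_moves --rows '[{"xyz": [0, 0, 1], "turn": [0, 0, 0], "grip": 0}, {"xyz": [0, 0, 1], "turn": [0, 0, 0], "grip": 0}, {"xyz": [0, 0, 1], "turn": [0, 0, 0], "grip": 0}]'

```text
clock: 14.5
tcp_pos: [0.4859, 0.0372, 0.179]
orientation: [0.0, 0.978, 0.207, 0.0]
wrist_force: [-2.5, -0.3, 7.7]
finger_gap: -0.0002
grip_force: 3.8
```

Request:
apply_moves --rows '[{"xyz": [0, 0, 1], "turn": [0, 0, 0], "grip": 0}, {"xyz": [0, 0, 1], "turn": [0, 0, 0], "grip": 0}, {"xyz": [0, 0, 1], "turn": [0, 0, 0], "grip": 0}]'

```text
clock: 14.75
tcp_pos: [0.486, 0.0372, 0.1789]
orientation: [0.0, 0.978, 0.207, 0.001]
wrist_force: [-5.1, 0.2, 14.3]
finger_gap: -0.0
grip_force: 6.8
```

At the hard stop, fully down (64 mm, 14 N). Let it up.

Request:
apply_moves --rows '[{"xyz": [0, 0, -6], "turn": [0, 0, 0], "grip": 0}, {"xyz": [0, 0, -14], "turn": [0, 0, 0], "grip": 0}, {"xyz": [0, 0, -22], "turn": [0, 0, 0], "grip": 0}, {"xyz": [0, 0, -30], "turn": [0, 0, 0], "grip": 0}, {"xyz": [0, 0, -38], "turn": [0, 0, 0], "grip": 0}, {"xyz": [0, 0, -46], "turn": [0, 0, 0], "grip": 0}, {"xyz": [0, 0, -54], "turn": [0, 0, 0], "grip": 0}, {"xyz": [0, 0, -62], "turn": [0, 0, 0], "grip": 0}, {"xyz": [0, 0, -70], "turn": [0, 0, 0], "grip": 0}, {"xyz": [0, 0, -95], "turn": [0, 0, 0], "grip": 0}, {"xyz": [0, 0, -125], "turn": [0, 0, 0], "grip": 0}, {"xyz": [0, 0, -125], "turn": [0, 0, 0], "grip": 0}]'

```text
clock: 15.75
tcp_pos: [0.4873, 0.0373, 0.3072]
orientation: [0.001, 0.978, 0.207, 0.003]
wrist_force: [1.9, 0.1, 0.1]
finger_gap: -0.0
grip_force: 0.0
```

Request:
apply_moves --rows '[{"xyz": [0, 0, 0], "turn": [0, 0, 0], "grip": 0}, {"xyz": [0, 0, 0], "turn": [0, 0, 0], "grip": 0}, {"xyz": [0, 0, 0], "turn": [0, 0, 0], "grip": 0}, {"xyz": [0, 0, 0], "turn": [0, 0, 0], "grip": 0}]'

```text
clock: 16.08
tcp_pos: [0.4851, 0.0375, 0.301]
orientation: [-0.0, 0.978, 0.207, -0.001]
wrist_force: [-0.9, -0.2, -0.7]
finger_gap: 0.0003
grip_force: 0.0
```

```bash
python3 - <<'E'
from h import *
s=env.get_state();print(s['clock'],s['tcp_pos'].round(4),s['wrist_force'].round(1))
r=snap('wrist');cv2.imwrite('pics/w4.png',r['color'])
E
```

```text
16.0833 [0.4851 0.0375 0.301 ] [-0.9 -0.2 -0.7]
```

View pics/w4.png

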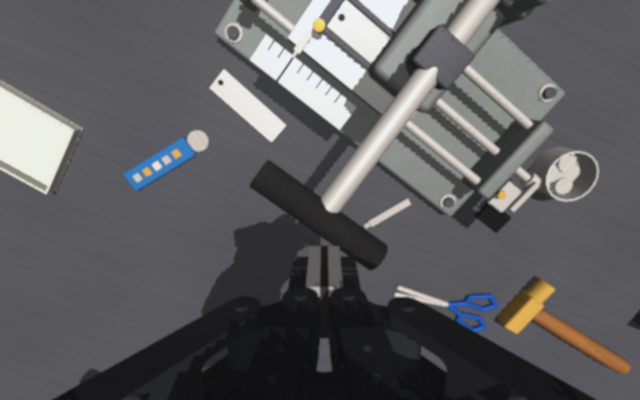

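The handle (320,215) is up again, the pointer (295,55) is at the long mark, and nothing else has moved.

```bash
python3 -c "
from workcell import ticket; print(ticket.hand_in())"
```

```text
the job is handed in; nothing more can be done
None
```

I clicked the lever five full strokes, which brought the carriage pointer to the long mark. I then pushed the handle fully down once, let it come back up, and handed the job in at about 16 s of the 72 s allowed.

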